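Crease a card in the trimmer

TASK

Crease the card in the trimmer, using only the fingertips with light pressure: push the blue tab at the free end of the raised clamp rail down until the rail lies flat, and leave it down. Then put the fingertips in the saddle of the blue creasing head, press the head right down and, keeping it down all the way, run it along the rail in one pass over the whole card and clear past the far edge, where it is let spring up. Touch the head only in its saddle, without pinching it by its outer walls, and do not lift or drag the trimmer or disturb the binder clip, the calculator and the memo block.

Things in the scene. Friction and masses are not known exactly. Their poses are not given: they have to be found in the camera images.
- trimmer: Loose personal rotary trimmer, about 2.2 kg on rubber feet: dark board 190 mm (x) by 390 mm (y), top surface 18 mm above its underside. Origin: centre of the underside. The clamp rail lies along its y axis, 30 mm to +x of the centre line; the rail's hinge pin is at x = +30, y = -175, z = +34 mm and the free end with the blue tab is at the +y end. The crease line runs along x = 0.
- card: Cream card 210 mm (x) by 148 mm (y), 1.2 mm thick, lying on the board under the rail. Origin: centre of its underside; its axes are parallel to those of the trimmer. Its edges across the rail are at y = -74 mm (near the hinge, where the head starts) and y = +74 mm (far edge).
- rail (a joint): Angle of the clamp rail above the board, rad: 0 = flat on the card, starts raised 0.2 to 0.4. Stiff hinge: it stays where it is left; about 1 to 2 N down on the tab moves it, and it stops hard at 0.
- tab_top (a point): Centre of the top face of the blue press tab at the rail's free end (face 40 mm across the rail by 46 mm along it); 360 mm from the hinge pin along the rail and 8 mm above its line; turns with the rail. With the rail flat it is 42 mm above the worktop. The tab sits on a rubber cushion that gives up to 5 mm (3 N at first, 18 N fully squeezed).
- saddle (a point): Centre of the saddle floor on top of the blue creasing head (moves and turns with the head; y along the rail towards the tab). The floor is 52 mm wide across the rail and 72 mm long between two end lips 11 mm high and 9 mm thick, open at the sides; room for shut fingertips. With the rail flat and the head up it is 62 mm above the worktop. The creasing wheel is level with this point along the rail.
- head_run (a joint): Travel of the head along the rail, m: 0 = at the stop by the hinge, 0.220 = at the stop by the tab. Starts at 0 to 0.010, before the card. Slides with about 1.2 N of friction; a fingertip in the saddle pushes it by friction and against the end lip.
- head_press (a joint): How far the sprung head is pressed down, m: 0 = up, 0.007 = on its stop. The spring gives 2 N at the start and 6 N fully down; the wheel meets the card at about 0.005.
- head_shell: Outer side and end walls of the blue creasing head, 54 mm across the rail by 90 mm along it (saddle floor and inner faces of the lips are not part of it): not to be touched. Origin on the rail's middle line, 28 mm under the saddle's centre.
- binder_clip: Bystander: black binder clip, 47 x 32 x 18 mm, loose on the board near its front corner at the tab end. Origin: centre of its underside.
- calculator: Bystander: desk calculator, 112 x 68 x 12 mm, on the worktop left of the trimmer. Origin: centre of its underside.
- memo_block: Bystander: yellow memo block, 70 x 70 x 11 mm, on the worktop behind the trimmer. Origin: centre of its underside.

How it is judged:
On the way, in this order (a step that is already met when the one before it is completed fails the run):
1. the clamp rail is flat on the card, the head still before the card (value of joint rail below 0.02 rad and y of saddle in the frame of card below -0.075 m), for 0.2 s.
2. the head is pressed down (at least 4 mm) before the near edge of the card (value of joint head_press above 0.004 m and y of saddle in the frame of card below -0.072 m and value of joint rail below 0.02 rad), for 0.05 s.
3. the head, still pressed down, has run past the far edge of the card (value of joint head_press above 0.004 m and y of saddle in the frame of card above 0.072 m and value of joint rail below 0.02 rad), for 0.05 s.
At the end, for the whole second after the job is handed in: The rail lies flat (under 0.02 rad), the head stands up again (pressed under 1.5 mm) at least 3 mm past the card's far edge, the trimmer and its card are at rest within 15 mm of where they were, and so are the binder clip, the calculator and the memo block (value of joint rail below 0.02 rad and y of saddle in the frame of card above 0.077 m and value of joint head_press below 0.0015 m and linear speed of trimmer below 0.01 m/s and distance of each of card, binder_clip, calculator, memo_block from where it was at the start of the episode below 0.015 m and angle between trimmer's own z axis and vertical below 0.03 rad); the robot touches nothing.
It fails at once if the head was over the card without being pressed down at least 4 mm, or with the rail not flat: the crease has a gap (y of saddle in the frame of card between -0.07 and 0.07 m and (value of joint head_press below 0.004 m or value of joint rail above 0.03 rad)).
It fails at once if the fingers pressed on the trimmer with more than 40 N (contact force between the fingers and trimmer above 40 N).
It fails at once if the head was pinched or pushed by its outer walls (more than 1 N) instead of in the saddle (contact force between the fingers and head_shell above 1 N).
It fails at once if the trimmer was lifted, tipped or dragged with its card (distance of card from where it was at the start of the episode above 0.015 m or angle between trimmer's own z axis and vertical above 0.05 rad or height (world z) of trimmer above 0.008 m).
It fails at once if the binder clip, the calculator or the memo block was moved or lifted (distance of any of binder_clip, calculator, memo_block from where it was at the start of the episode above 0.015 m).
It also fails if it takes over 50 s, if anything falls off the work surface, if the arm or the gripper's body presses on something with over 40 N, if the wrist force passes 120 N, or if a joint passes its speed limit or range.

ROBOT

A 6-joint arm with a two-finger parallel gripper is mounted at the origin on a cart in front of the work surface, level with it; the furniture and walls round the work are solid. World frame = base frame: x ahead of the robot, y to its left, z up, the work surface at z = 0. Lengths are in m, angles in rad, forces in N, time in s.
With the tool pointing down it reaches from about 0.375 to 0.9 m from the base axis. Payload 3.1 kg.
Tool frame: the origin (TCP) lies between the finger pads; the fingertips stand manip.nose_length ahead of it and the grasp point (between the pads) lies 5 mm behind it (manip.nose_length is the distance from the TCP to the fingertips, in m); z points along the fingers, y is the line along which they close (so a half turn about z gives the same grasp; the last joint's range is limited). The gripper opens to 85 mm and grips with 20 to 120 N. Pads are 22 mm wide; open, the fingers measure 114 mm over their backs; the gripper's body (76 mm by 85 mm) begins 54 mm behind the grasp point. The pads swing forward as they close: fully open they stand 13 mm farther back than shut.
Start: joints at [1.038, 0.527, 1.433, -0, 1.181, -0.178], TCP at [0.216, 0.586, 0.245] pointing down, gripper open.
Joint ranges: [-3.08, 3.08], [-0.75, 2.2], [0.22, 2.44], [-1.43, 4.57], [0, 2.65], [-2.85, 2.85]. Speed limits (rad/s): [2.79, 2.79, 3.14, 3.14, 3.14, 3.14].

INTERFACE

Orientations are given as a unit quaternion [x, y, z, w].
In Python, from station import monitor, eyes, job, manip gives the robot as it stands.
- The arm moves only by the shell command python3 -m pendant 'ROWS' [FORCE]. ROWS is JSON, a list that holds one entry, the list of rows, each a list of 7 numbers: the shift along the tool's x, y, z as a fraction of full scale, then the turn, a rotation vector about the tool's x, y, z as a fraction of full scale, then the opening, from 0 (shut) to 1 (fully open). A call has 1 to 20 rows; each row shifts and turns the commanded pose from where the row before left it, along the tool's axes as they then stand; what a row does not reach is not made up. Full scale, the value 1, is 800 mm for a shift and 0.12 rad for a turn. A row lasts 1/10 s, in which the tool goes at most 50 mm and 8.59 degrees, less where a joint would pass 70% of its speed; a pose out of reach is approached as far as the arm can. A call with a number of a shift or a turn outside -1 to 1 is refused whole. A call with a gripper value outside its range is refused whole. The fingers move at their own pace and stop on an object; FORCE is the grip in N (left out, the last holds). Time passes only in rows, so rows that do not move let the fingers close. It gives the time, the measured TCP pose, the force, the opening and the grip force at its end, in the units of the state.
- monitor.sense(): the state, without advancing time (a new reading comes with each control period).
- eyes.snapshot(name): name is "side" or "top" or "wrist"; returns a dict with "pixels" (384x512x3 uint8, red, green, blue), "depth" (384x512 float32, m along the optical axis (not along the pixel's ray), 0 where there is no reading), "intrinsics" (3x3 intrinsics, pixels), "eye" and "attitude" of the camera in the world. Camera axes: x right, y down, z forward; pixel columns grow to the right and rows downward; lengths in m; the calibration is good to about 2 mm. The wrist camera is an equidistant fisheye: a pixel r from the principal point sees the ray r / f radians off the axis. A picture is of the moment at which its call begins.
- job.sign_off(): hands the job in; it is judged then, once.
The state is a dict: "t": time; "q": joint angles; "qd": joint speeds; "tau": joint torques, N m; "tcp_pos": TCP position; "tool_rot": TCP orientation; "force": force on the tool from outside, world axes, zero at the start; "ft_torque": the same for the moment, N m; "finger_gap": opening from 0.0 (shut) to 1.0 (fully open); "gripper_force": force on a finger pad.
Only numpy, scipy, OpenCV 4.12 (cv2) and the standard library are available. Lean on these libraries where they do the work, as an engineer would, in place of code of your own. Each camera call takes 0.05 s, during which the arm holds its last target. There are 200 camera calls.

## Working session

There is one attempt and no reset: what is moved stays moved. The work goes in short steps, Python scripts to look and compute and a shell command to move; the robot and the scene stay as the last step left them, time stands still between calls to the robot, and variables do not carry over. Pictures are saved under pics/ and viewed, at most 10 in all, crops included, and the job is handed in when it is done.

```bash
ls; mkdir -p pics; python3 - <<'E'
from station import monitor, eyes, manip
import cv2,numpy as np
s=monitor.sense(); print(s['t'],s['tcp_pos'],s['tool_rot'],s['finger_gap'],s['force'],manip.nose_length)
for n in ['top','side']:
    d=eyes.snapshot(n); cv2.imwrite(f'pics/{n}0.png',d['pixels'][...,::-1]); np.savez(f'pics/{n}0.npz',**d)
    print(n,d['intrinsics'].tolist(),d['eye'],d['attitude'])
E
```

```text
pics
0.0 [0.21614967 0.58569434 0.24433286] [ 1.75987797e-01  9.84391744e-01 -1.02106923e-03 -3.83112680e-04] 0.9975706225173907 [ 0.78845542 -0.43744554  0.35047809] 0.014
top [[399.49785201157664, 0.0, 251.7931060768925], [0.0, 399.49785201157664, 187.55919182963805], [0.0, 0.0, 1.0]] [0.36820915 0.08566116 0.93778864] [ 0.70588782 -0.70177844  0.06946673 -0.06636098]
side [[478.5661821734354, 0.0, 258.3728371110738], [0.0, 478.5661821734354, 193.35602190263867], [0.0, 0.0, 1.0]] [ 0.26918354 -1.00971717  0.80941536] [ 0.87466949 -0.10142231  0.06160595 -0.46996968]
```

View pics/top0.png

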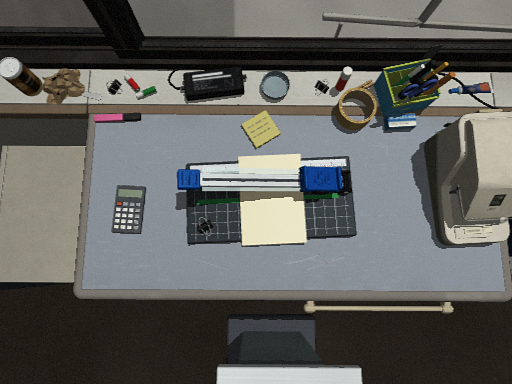

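View pics/side0.png

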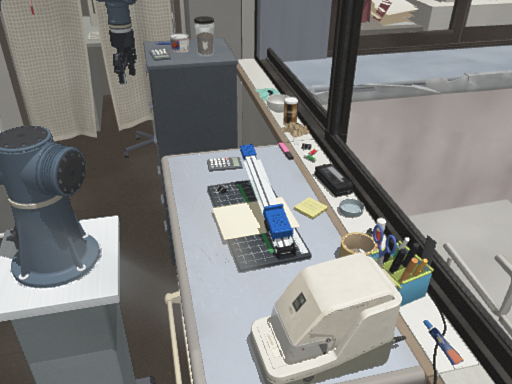

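The top view shows the trimmer's +y pointing left: the blue tab is at px (188,179), the head at (323,180) with its hinge to the right, the clip at (206,226) and the memo block at (260,128). The side view confirms the rail is raised at the tab end, px (248,150).

```bash
cat > h.py <<'E'
import numpy as np,cv2
from scipy.spatial.transform import Rotation as R
def cloud(d):
    K=d['intrinsics'];z=d['depth'];v,u=np.indices(z.shape)
    p=np.stack([(u-K[0,2])/K[0,0]*z,(v-K[1,2])/K[1,1]*z,z],-1)
    return p@R.from_quat(d['attitude']).as_matrix().T+d['eye']
def blobs(d,lo,hi,amin=60):
    m=cv2.inRange(cv2.cvtColor(d['pixels'],cv2.COLOR_RGB2HSV),lo,hi)
    n,l,s,c=cv2.connectedComponentsWithStats(m)
    return [(l==i,s[i],c[i]) for i in range(1,n) if s[i][4]>=amin]
BLUE=((105,150,60),(125,255,255))
E
python3 - <<'E'
from h import *
for n in ['top','side']:
    d=dict(np.load(f'pics/{n}0.npz'));P=cloud(d)
    for m,s,c in blobs(d,*BLUE):
        p=P[m&(d['depth']>0)]
        if not(0.3<p[:,0].mean()<.75 and abs(p[:,1].mean())<.35): continue
        print(n,s,c,'med',np.median(p,0).round(4),'lo',np.percentile(p,3,axis=0).round(4),'hi',np.percentile(p,97,axis=0).round(4))
d=dict(np.load('pics/top0.npz'));P=cloud(d)
# board + card outline: dark pixels near z 0.018; card cream
z=P[...,2];x=P[...,0];y=P[...,1]
hsv=cv2.cvtColor(d['pixels'],cv2.COLOR_RGB2HSV)
ok=(x>.2)&(x<.56)&(abs(y)<.35)
for nm,m in [('board',ok&(z>.011)&(z<.024)&(y<.26)),('card',ok&(hsv[...,1]>25)&(hsv[...,0]<35)&(hsv[...,2]>170)&(z>.012)&(z<.03))]:
    m=cv2.morphologyEx(m.astype('uint8'),cv2.MORPH_OPEN,np.ones((3,3)))>0
    n,l,s,c=cv2.connectedComponentsWithStats(m.astype('uint8'))
    for i in range(1,n):
        if s[i][4]>200:
            q=P[l==i]; print(nm,s[i],cv2.minAreaRect(q[:,:2].astype('float32')),np.median(q[:,2]))
print('bg z',np.median(z[ok&(y<-.2)]))
E
```

```text
top [301 166  42  25 875] [322.10285714 178.16914286] med [ 0.5568 -0.072   0.0807] lo [ 0.5322 -0.1115  0.0704] hi [ 0.582  -0.0311  0.1022]
top [178 169  22  21 413] [188.22760291 178.46246973] med [0.5421 0.213  0.1382] lo [0.5238 0.1918 0.1304] hi [0.5609 0.2325 0.144 ]
side [240 144  16  15 144] [247.26388889 150.125     ] med [0.5395 0.2106 0.1375] lo [0.5236 0.1916 0.125 ] hi [0.5583 0.2344 0.1438]
side [264 204  29  35 646] [277.25696594 221.23993808] med [ 0.5547 -0.0721  0.0803] lo [ 0.5314 -0.1137  0.0611] hi [ 0.5797 -0.0333  0.1008]
board [ 186  188  170   57 8187] ((0.4791859984397888, 0.04029299318790436), (0.39466145634651184, 0.1283818930387497), 89.17012786865234) 0.0188177542001966
card [ 240  197   66   48 2821] ((0.4707944989204407, 0.03345666080713272), (0.10613156110048294, 0.14768736064434052), 3.173809766769409) 0.019582523263089513
bg z 0.0005192729406500174
```

```bash
python3 - <<'E'
import cv2
a=cv2.imread('pics/top0.png')[110:255,165:365]; cv2.imwrite('pics/crop.png',cv2.resize(a,None,fx=4,fy=4,interpolation=cv2.INTER_CUBIC))
E
```

```text
(no output)
```

View pics/crop.png

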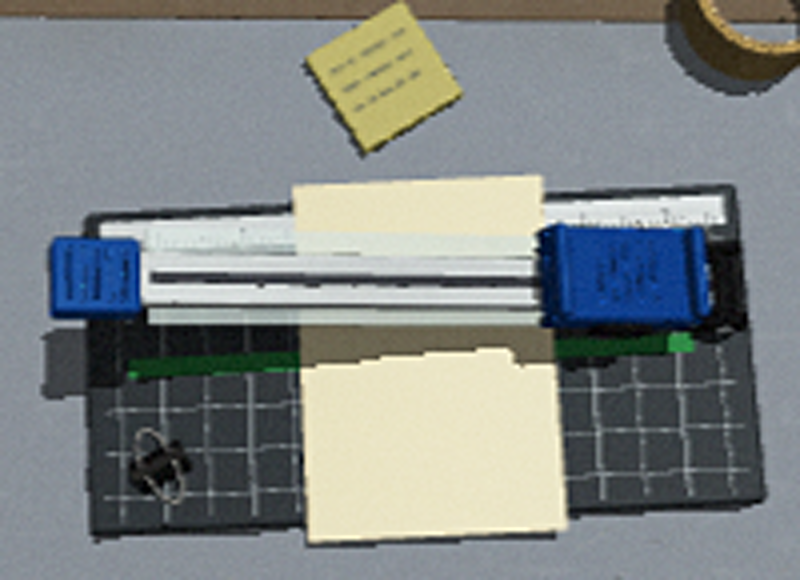

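The close-up shows the rail yawed about 3°, matching the card. The saddle (crop px 620,275) is clear of the card's near edge at px 545. Next I turn to the trimmer's axes, shut the fingers and move above the tab.

```bash
python3 -m pendant '[[[0,0,0,0,0,-0.85,0],[0,0,0,0,0,-0.85,0],[0,0,0,0,0,-0.85,0],[0,0,0,0,0,-0.85,0],[-0.032,-0.04,0,0,0,0,0],[-0.032,-0.04,0,0,0,0,0],[-0.032,-0.04,0,0,0,0,0],[-0.032,-0.04,0,0,0,0,0],[-0.032,-0.04,0,0,0,0,0],[-0.032,-0.04,0,0,0,0,0],[-0.032,-0.04,0,0,0,0,0],[-0.032,-0.04,0,0,0,0,0],[-0.032,-0.04,0,0,0,0,0],[-0.032,-0.04,0,0,0,0,0],[-0.032,-0.04,0,0,0,0,0],[-0.032,-0.036,0,0,0,0,0],[0,0,0,0,0,0,0],[0,0,0,0,0,0,0]]]' 20
cat > st.py <<'E'
from station import monitor
from h import *
s=monitor.sense();Rm=R.from_quat(s['tool_rot']).as_matrix();p=np.array(s['tcp_pos'])
tip=p+Rm[:,2]*.014
print('t',round(s['t'],2),'tcp',p.round(4),'tip',tip.round(4),'gap',round(s['finger_gap'],2),'F',np.round(s['force'],1)); print(Rm.round(4).tolist())
for n,g in dict(tab=(.5418,.222,.144),tabflat=(.5414,.228,.042),saddle=(.5563,-.0621,.062)).items():
    print(n,'tool shift units',((np.array(g)-tip)@Rm/.8).round(4))
E
python3 st.py
```

```text
t: 1.9
tcp_pos: [0.5439, 0.2219, 0.2447]
tool_rot: [-0.026, 1.0, 0.0, -0.001]
force: [-0.0, 1.0, -0.1]
finger_gap: -0.005
gripper_force: 0.0
t 1.9 tcp [0.5439 0.2219 0.2447] tip [0.5439 0.2219 0.2307] gap -0.0 F [-0.   1.  -0.1]
[[-0.9986, -0.052, -0.0016], [-0.052, 0.9986, 0.0001], [0.0016, 0.0002, -1.0]]
tab tool shift units [0.0024 0.0003 0.1084]
tabflat tool shift units [0.0023 0.0078 0.2359]
saddle tool shift units [ 0.0026 -0.3553  0.2108]
```

```bash
python3 -m pendant '[[[0.001,0,0.04,0,0,0,0],[0.001,0,0.04,0,0,0,0],[0,0,0.02,0,0,0,0],[0,0.001,0.012,0,0,0,0],[0,0.001,0.012,0,0,0,0],[0,0.001,0.012,0,0,0,0],[0,0.001,0.012,0,0,0,0],[0,0.001,0.012,0,0,0,0],[0,0.001,0.012,0,0,0,0],[0,0.001,0.012,0,0,0,0],[0,0.001,0.012,0,0,0,0],[0,0,0.012,0,0,0,0],[0,0,0.012,0,0,0,0],[0,0,0,0,0,0,0]]]'; python3 st.py
```

```text
t: 3.3
tcp_pos: [0.5409, 0.2286, 0.0676]
tool_rot: [-0.027, 1.0, -0.0, -0.002]
force: [-1.2, 0.2, 0.9]
finger_gap: -0.001
gripper_force: 0.0
t 3.3 tcp [0.5409 0.2286 0.0676] tip [0.5408 0.2286 0.0536] gap -0.0 F [-1.2  0.2  0.9]
[[-0.9985, -0.0542, -0.0032], [-0.0542, 0.9985, -0.0009], [0.0032, -0.0008, -1.0]]
tab tool shift units [-0.0004 -0.0083 -0.113 ]
tabflat tool shift units [-0.0007 -0.0007  0.0145]
saddle tool shift units [ 0.0004 -0.3638 -0.0102]
```

```bash
python3 -m pendant '[[[0,0,0.004,0,0,0,0],[0,0,0.004,0,0,0,0],[0,0,0.004,0,0,0,0],[0,0,0.003,0,0,0,0],[0,0,0,0,0,0,0]]]';python3 -m pendant '[[[0,0,0.001,0,0,0,0],[0,0,0,0,0,0,0]]]'; python3 -m pendant '[[[0,0,0.001,0,0,0,0],[0,0,0,0,0,0,0]]]'; python3 st.py
```

```text
t: 3.8
tcp_pos: [0.542, 0.2289, 0.0571]
tool_rot: [-0.027, 1.0, -0.0, 0.0]
force: [0.6, 0.5, 0.1]
finger_gap: -0.003
gripper_force: 0.0
t: 4.0
tcp_pos: [0.5422, 0.229, 0.0566]
tool_rot: [-0.027, 1.0, 0.0, 0.0]
force: [0.4, 0.2, -0.9]
finger_gap: -0.002
gripper_force: 0.0
t: 4.2
tcp_pos: [0.5421, 0.229, 0.056]
tool_rot: [-0.027, 1.0, 0.0, 0.0]
force: [-0.4, 0.1, 2.4]
finger_gap: 0.001
gripper_force: 1.5
t 4.2 tcp [0.5421 0.229  0.056 ] tip [0.5422 0.229  0.042 ] gap 0.0 F [-0.4  0.1  2.4]
[[-0.9985, -0.0542, 0.0005], [-0.0542, 0.9985, 0.0], [-0.0005, -0.0, -1.0]]
tab tool shift units [ 0.0008 -0.0087 -0.1275]
tabflat tool shift units [ 0.001  -0.0012  0.    ]
saddle tool shift units [ 0.0021 -0.3643 -0.025 ]
```

```bash
for i in 1; do :; done; python3 -m pendant '[[[0,0,0.001,0,0,0,0],[0,0,0.001,0,0,0,0],[0,0,0,0,0,0,0]]]'|grep -E "pos|^force"; python3 -m pendant '[[[0,0,0.001,0,0,0,0],[0,0,0,0,0,0,0]]]'|grep -E "pos|^force"
```

```text
tcp_pos: [0.5421, 0.229, 0.0547]
force: [-1.5, -0.2, 5.9]
tcp_pos: [0.5422, 0.229, 0.0542]
force: [-1.9, -0.5, 8.3]
```

```bash
python3 -m pendant '[[[0,0,0.001,0,0,0,0],[0,0,0,0,0,0,0],[0,0,0,0,0,0,0]]]'|grep -E "pos|^force"; python3 -m pendant '[[[0,0,-0.01,0,0,0,0],[0,0,-0.04,0,0,0,0],[0,0,-0.05,0,0,0,0],[0,0,-0.05,0,0,0,0],[-0.05,-0.03,0,0,0,0,0],[-0.05,-0.03,0,0,0,0,0],[0.05,-0.03,0,0,0,0,0],[0.05,-0.03,0,0,0,0,0],[0,-0.03,0,0,0,0,0],[0,0,0,0,0,0,0]]]'|grep -E "pos|^force"
python3 - <<'E'
from station import eyes
from h import *
for n in ['top','side']:
    d=eyes.snapshot(n);P=cloud(d)
    cv2.imwrite(f'pics/{n}1.png',d['pixels'][...,::-1])
    for m,s,c in blobs(d,*BLUE):
        p=P[m&(d['depth']>0)]
        if not(0.3<p[:,0].mean()<.75 and abs(p[:,1].mean())<.35): continue
        print(n,s,'med',np.median(p,0).round(4),'lo',np.percentile(p,3,axis=0).round(4),'hi',np.percentile(p,97,axis=0).round(4))
E
python3 st.py
```

```text
tcp_pos: [0.5422, 0.229, 0.0537]
force: [-2.5, -0.8, 8.8]
tcp_pos: [0.5472, 0.1069, 0.172]
force: [1.2, 0.2, 0.7]
top [295 168  42  26 937] med [ 0.5566 -0.0602  0.0626] lo [ 0.5316 -0.1012  0.0586] hi [ 0.5824 -0.0178  0.0738]
side [240 171  14  13 100] med [0.5373 0.2232 0.042 ] lo [0.5227 0.2062 0.0277] hi [0.5572 0.247  0.0455]
side [263 210  28  31 560] med [ 0.5534 -0.0671  0.0627] lo [ 0.5308 -0.1053  0.0498] hi [ 0.5789 -0.0191  0.0737]
t 6.1 tcp [0.5492 0.109  0.1727] tip [0.5492 0.109  0.1587] gap -0.0 F [ 0.7 -0.   1.2]
[[-0.9986, -0.0527, 0.0012], [-0.0527, 0.9986, 0.0005], [-0.0012, 0.0004, -1.0]]
tab tool shift units [0.0018 0.1415 0.0184]
tabflat tool shift units [0.002  0.149  0.1459]
saddle tool shift units [ 0.0025 -0.2141  0.1208]
```

View pics/top1.png

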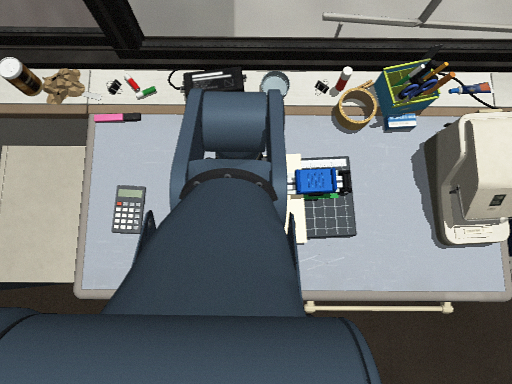

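The rail is flat (tab top z 0.042, saddle z 0.0626). The head is at px (316,181), still before the card's edge at px ~300. Next I go over the saddle, 8 mm towards its far lip.

```bash
python3 -m pendant '[[[0,-0.04,0,0,0,0,0],[0.001,-0.04,0,0,0,0,0],[0,-0.04,0,0,0,0,0],[0,-0.04,0,0,0,0,0],[0,-0.04,0,0,0,0,0],[0,-0.001,0,0,0,0,0],[0,0,0,0,0,0,0],[0,0,0.04,0,0,0,0],[0,0,0.04,0,0,0,0],[0,0,0.015,0,0,0,0],[0,0,0,0,0,0,0],[0,0,0,0,0,0,0]]]'|grep -E "pos|^force"; sed -i 's/(.5563,-.0621,.062)/(.5566,-.052,.0626)/' st.py; python3 st.py
python3 - <<'E'
from station import eyes
import cv2
d=eyes.snapshot('side'); cv2.imwrite('pics/s2.png',cv2.resize(d['pixels'][120:260,200:340,::-1],None,fx=4,fy=4))
E
```

```text
tcp_pos: [0.557, -0.0507, 0.0971]
force: [1.0, 0.3, 0.5]
t 7.3 tcp [ 0.557  -0.0507  0.0971] tip [ 0.557  -0.0507  0.0831] gap -0.0 F [1.  0.3 0.5]
[[-0.9985, -0.0554, 0.0009], [-0.0554, 0.9985, -0.0001], [-0.0009, -0.0002, -1.0]]
tab tool shift units [ 1.000e-04  3.414e-01 -7.620e-02]
tabflat tool shift units [3.000e-04 3.489e-01 5.130e-02]
saddle tool shift units [ 0.0007 -0.0016  0.0256]
```

View pics/s2.png

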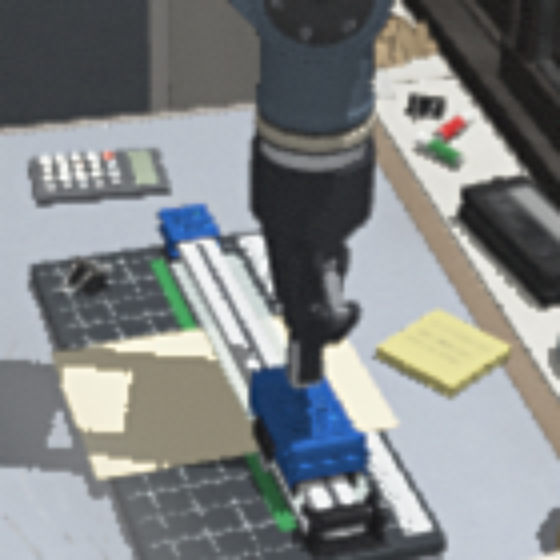

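The fingers are above the saddle (px 305,385), inside its outline. Now I lower them onto the floor.

```bash
python3 -m pendant '[[[0,-0.003,0.01,0,0,0,0],[0,0,0.01,0,0,0,0],[0,0,0.003,0,0,0,0],[0,0,0.002,0,0,0,0],[0,0,0,0,0,0,0]]]'|grep -E "pos|^force"; for r in 1 ; do python3 -m pendant '[[[0,0,0.003,0,0,0,0],[0,0,0.003,0,0,0,0],[0,0,0,0,0,0,0]]]'|grep -E "pos|^force"; done;  python3 -m pendant '[[[0,0,0.003,0,0,0,0],[0,0,0,0,0,0,0]]]'|grep -E "pos|^force"
```

```text
tcp_pos: [0.5564, -0.0539, 0.0763]
force: [-0.3, 0.1, 0.2]
tcp_pos: [0.5566, -0.0539, 0.0718]
force: [-1.2, -0.4, 4.1]
tcp_pos: [0.5566, -0.0539, 0.0694]
force: [-1.1, 0.4, 4.5]
```

```bash
python3 -m pendant '[[[0,0,0.001,0,0,0,0],[0,0,0.001,0,0,0,0],[0,0,0,0,0,0,0]]]'|grep -E "pos|^force";  python3 -m pendant '[[[0,0,0.001,0,0,0,0],[0,0,0,0,0,0,0]]]'|grep -E "pos|^force"
```

```text
tcp_pos: [0.5567, -0.0539, 0.0689]
force: [-2.2, 0.2, 11.7]
tcp_pos: [0.5567, -0.0539, 0.0688]
force: [-2.8, -0.2, 16.2]
```

```bash
python3 -m pendant '[[[0,0.006,0,0,0,0,0],[0,0.012,0,0,0,0,0],[0,0.012,0,0,0,0,0]]]'|grep -E "pos|^force"
```

```text
tcp_pos: [0.5554, -0.0304, 0.0688]
force: [-2.9, -1.0, 15.8]
```

```bash
python3 -m pendant '[[[0,0.013,0,0,0,0,0],[0,0.013,0,0,0,0,0],[0,0.013,0,0,0,0,0],[0,0.013,0,0,0,0,0],[0,0.013,0,0,0,0,0]]]'|grep -E "pos|^force"
```

```text
tcp_pos: [0.5526, 0.022, 0.0688]
force: [-3.2, -1.7, 15.3]
```

```bash
python3 -m pendant '[[[0,0.013,0,0,0,0,0],[0,0.013,0,0,0,0,0],[0,0.013,0,0,0,0,0],[0,0.013,0,0,0,0,0],[0,0.013,0,0,0,0,0]]]'|grep -E "pos|^force"; python3 st.py; python3 - <<'E'
from station import eyes
from h import *
d=eyes.snapshot('side');P=cloud(d)
for m,s,c in blobs(d,*BLUE):
    p=P[m&(d['depth']>0)]
    if 0.3<p[:,0].mean()<.75 and abs(p[:,1].mean())<.35: print(s,np.median(p,0).round(4),np.percentile(p,3,axis=0).round(4),np.percentile(p,97,axis=0).round(4))
E
```

```text
tcp_pos: [0.5498, 0.074, 0.0687]
force: [-3.7, -1.4, 14.7]
t 10.15 tcp [0.5498 0.074  0.0687] tip [0.5498 0.074  0.0547] gap 0.0 F [-3.7 -1.4 14.7]
[[-0.9985, -0.0546, 0.0012], [-0.0546, 0.9985, -0.0007], [-0.0012, -0.0008, -1.0]]
tab tool shift units [-0.0002  0.1852 -0.1117]
tabflat tool shift units [0.     0.1928 0.0157]
saddle tool shift units [ 1.000e-04 -1.577e-01 -9.700e-03]
[240 171  15  13  99] [0.5381 0.2231 0.0419] [0.5233 0.2025 0.0268] [0.5576 0.2442 0.0455]
[249 189  26  26 346] [0.5413 0.0484 0.0551] [0.5235 0.0217 0.0427] [0.5725 0.1061 0.0665]
```

```bash
python3 -m pendant '[[[0,0.013,0,0,0,0,0],[0,0.013,0,0,0,0,0],[0,0.013,0,0,0,0,0],[0,0.013,0,0,0,0,0],[0,0.013,0,0,0,0,0],[0,0.013,0,0,0,0,0],[0,0.006,0,0,0,0,0],[0,0,0,0,0,0,0]]]'|grep -E "pos|^force"; python3 st.py; python3 - <<'E'
from station import eyes
from h import *
d=eyes.snapshot('side');P=cloud(d);cv2.imwrite('pics/s3.png',cv2.resize(d['pixels'][120:260,200:340,::-1],None,fx=4,fy=4))
for m,s,c in blobs(d,*BLUE):
    p=P[m&(d['depth']>0)]
    if 0.3<p[:,0].mean()<.75 and abs(p[:,1].mean())<.35: print(s,np.median(p,0).round(4),np.percentile(p,3,axis=0).round(4),np.percentile(p,97,axis=0).round(4))
E
```

```text
tcp_pos: [0.5461, 0.142, 0.0687]
force: [-2.6, 1.0, 14.8]
t 11.0 tcp [0.5461 0.142  0.0687] tip [0.5461 0.1421 0.0547] gap 0.0 F [-2.6  1.  14.8]
[[-0.9985, -0.055, 0.0014], [-0.055, 0.9985, 0.0005], [-0.0014, 0.0004, -1.0]]
tab tool shift units [-0.0002  0.1001 -0.1116]
tabflat tool shift units [0.     0.1076 0.0159]
saddle tool shift units [ 0.0003 -0.2429 -0.01  ]
[240 172  28  30 385] [0.5361 0.1234 0.054 ] [0.5192 0.0893 0.0399] [0.569  0.2394 0.0663]
```

View pics/s3.png

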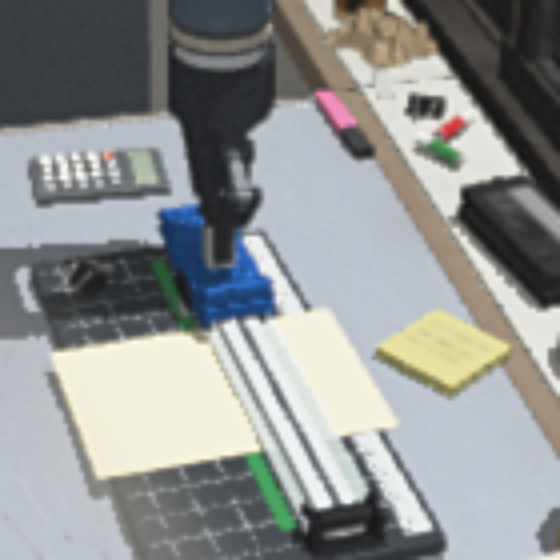

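The head (px 230,285) is now past the card's far edge. I lift straight up.

```bash
python3 -m pendant '[[[0,0,-0.003,0,0,0,0],[0,0,-0.005,0,0,0,0],[0,0,-0.005,0,0,0,0],[0,0,-0.01,0,0,0,0],[0,0,-0.03,0,0,0,0],[0,0,-0.05,0,0,0,0],[0,0,-0.05,0,0,0,0],[0,0,-0.03,0,0,0,0],[0.06,0,0,0,0,0,0],[0.06,0,0,0,0,0,0],[0.06,0,0,0,0,0,0],[0,0,0,0,0,0,0],[0,0,0,0,0,0,0]]]'|grep -E "pos|^force"; python3 - <<'E'
from station import eyes
from h import *
d=eyes.snapshot('side');P=cloud(d);cv2.imwrite('pics/s4.png',cv2.resize(d['pixels'][120:260,200:340,::-1],None,fx=4,fy=4))
for m,s,c in blobs(d,*BLUE):
    p=P[m&(d['depth']>0)]
    if 0.3<p[:,0].mean()<.75 and abs(p[:,1].mean())<.35: print(s,np.median(p,0).round(4),np.percentile(p,3,axis=0).round(4),np.percentile(p,97,axis=0).round(4))
E
```

```text
tcp_pos: [0.401, 0.1332, 0.2136]
force: [-0.2, -0.5, 0.7]
[240 171  28  30 483] [0.5416 0.1355 0.0619] [0.52   0.0893 0.0412] [0.568  0.2398 0.0734]
```

View pics/s4.png

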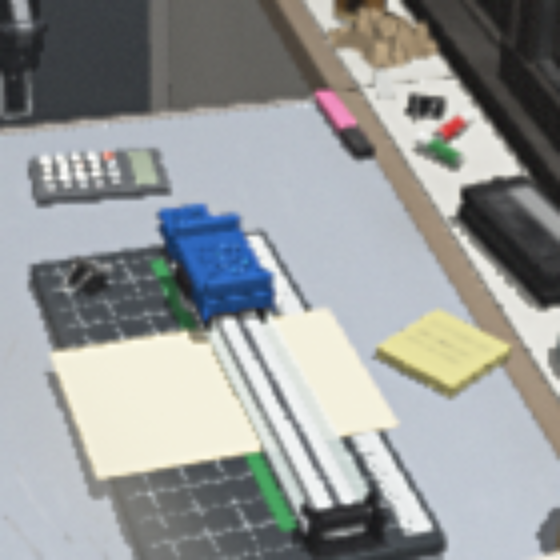

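The head has sprung up (floor z 0.062) past the card at px (225,265). The rail is flat, everything else is where it was, and the arm is clear.

```bash
python3 -c "
from station import job
print(job.sign_off())"
```

```text
the job is handed in; nothing more can be done
None
```

The job is handed in: the rail is flat, the card was creased in one pass with the head held down, the head has sprung up past the far edge, and nothing else visibly moved; sign-off returned no verdict.

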